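# Shut a rock specimen in the turn-over holder and turn it upside down

## Robot

A 6-joint arm with a two-finger parallel gripper is mounted at the origin on a cart in front of the work surface, level with it; the furniture and walls round the work are solid. World frame = base frame: x ahead of the robot, y to its left, z up, the work surface at z = 0. Lengths are in m, angles in rad, forces in N, time in s.
With the tool pointing down it reaches from about 0.275 to 0.775 m from the base axis. Payload 14.6 kg.
Tool frame: the origin (TCP) lies on the centre line of the jaws, within the pads' length; the fingertips stand 8 mm ahead of it and the grasp point (between the pads) lies 11 mm behind it; z points along the fingers, x is the direction in which the jaws open and shut, and the axes are right-handed (so a half turn about z gives the same grasp; the last joint's range is limited). The gripper opens to 85 mm and grips with 20 to 120 N. Pads are 22 mm wide; open, the fingers measure 114 mm over their backs; the gripper's body (76 mm by 85 mm) begins 54 mm behind the grasp point. The pads swing forward as they close: fully open they stand 13 mm farther back than shut.
Start: joints at [-1.348, 0.263, -0.048, 1.259, 0, 1.415], TCP at [0.194, -0.488, 0.239] pointing down, gripper open.
Joint ranges: [-2.65, 2.65], [-0.89, 1.7], [-1.18, 1.37], [-2.13, 2.11], [-1.35, 1.29], [-3.14, 3.14]. Speed limits (rad/s): [1.89, 1.89, 2.57, 2.79, 3.14, 3.14].

## Interface

Orientations are given as a unit quaternion [x, y, z, w].
In Python, from workcell import env, eyes gives the robot as it stands. The module is installed in compiled form; this text tells all that it offers.
- The arm moves only by the shell command python3 -m pendant 'ROWS' [FORCE]. ROWS is JSON, a list of rows, each a list of 3 entries, a list of its own where there are three numbers: the finger opening in cm, from 0 to 8.54, then the shift along the tool's x, y, z in cm, then the turn about the tool's z in rad. In form: [[jaw, [dx, dy, dz], roll], ...]. A call has exactly 5 rows; each row shifts and turns the commanded pose from where the row before left it, along the tool's axes as they then stand; what a row does not reach is not made up. A row lasts 1/12 s, in which the tool goes at most 41.7 mm and 7.16 degrees, less where a joint would pass 70% of its speed; a pose out of reach is approached as far as the arm can. A call is refused whole if a number of a shift passes 4.17 or a number of a turn 0.125, either way. A call with a gripper value outside its range is refused whole. The fingers move at their own pace and stop on an object; FORCE is the grip in N (left out, the last holds). Time passes only in rows, so rows that do not move let the fingers close, or fill a call up. It gives the time, the measured TCP pose, the force and the opening at its end, in the units of the state.
- env.state(): the state, without advancing time (a new reading comes with each control period).
- eyes.grab_frame(name): name is "side" or "top"; returns a dict with "img" (420x560x3 uint8, blue, green, red), "intrinsics" (3x3 intrinsics, pixels), "extrinsics" (4x4, takes a point from world to camera coordinates). Camera axes: x right, y up, looking along -z (the intrinsics and any distortion apply to the point x, -y, -z); pixel columns grow to the right and rows downward; lengths in m; the calibration is good to about 2 mm. A picture is of the moment at which its call begins. There is no depth.
- env.job_done(): hands the job in, once; it reports no verdict.
The state is a dict: "time_s": time; "joint_positions": joint angles; "qvel": joint speeds; "effort": joint torques, N m; "tool_pos": TCP position; "tool_rot": TCP orientation; "contact_force": force on the tool from outside, world axes, zero at the start; "torque": the same for the moment, N m; "finger_gap": opening from 0.0 (shut) to 1.0 (fully open).
Only numpy, scipy, OpenCV 4.12 (cv2) and the standard library are available. Lean on these libraries where they do the work, as an engineer would, in place of code of your own. Each camera call takes 0.05 s, during which the arm holds its last target. There are 200 camera calls.

## Task

Lay the small reddish-brown rock in the white tray of the turn-over holder, swing the clear lid over it and press its free edge down until the catch snaps. Then turn the whole shut holder half a turn on its axle, fully to the stop, so that it is upside down with the rock still inside, and let go. Leave the two other rocks and the mug where they are.

Things in the scene. Friction and masses are not known exactly. Their poses are not given: they have to be found in the camera images.
- rock_centre (a point): Centre of the loose reddish-brown rock, half-way up: an irregular lump 50 x 48 mm across its own x and y and 37 mm high, 95 to 190 g, lying on its underside 18.5 mm below this point. Its place may be swapped with those of the other two rocks. Grip it from above across x or y.
- rock_2: The same reddish-brown rock; origin at the centre of its underside.
- rock_1: The large grey-brown rock, 63 x 74 x 44 mm, loose; origin at the centre of its underside. Leave it alone.
- rock_3: The dark green rock, 42 x 56 x 40 mm, loose; origin at the centre of its underside. Leave it alone.
- mug: White mug with coloured stripes, loose, 80 x 114 x 89 mm, at the far left; origin at the centre of its underside. Leave it alone.
- stand: Stand of the turn-over holder, fixed to the bench: grey base plate 120 x 176 x 10 mm (x, y, z), origin under its middle, with two aluminium posts (26 mm wide in x, 14 mm thick, tops 106 mm above the bench, inner faces at y = 65 mm either side) that carry a level axle along y, 90 mm up. x points away from the robot, give or take its yaw.
- pivot (a point): Centre of the holder, on its axle. The frame turns with the tray: y along the axle; with the tray upright x points to the lid's hinge side (away from the robot), z up. With the lid shut the holder is an 84 x 84 x 50 mm box (x, y, z) about this point: white tray below, clear orange-edged lid above, the lid's top at z = +25 mm.
- tray_floor (a point): Middle of the tray's floor, where the rock is laid: at z = -21 mm in the pivot frame (same axes). The floor is black, 76 x 76 mm inside a lip 6 mm high; the tray's bottom is 4 mm below. The shut lid leaves 42 mm of height. White arms outside the y sides, 45 to 51 mm from the middle and 30 mm wide, rise 30 mm above the floor.
- holder (a joint): Turn of the holder, rad: 0 = tray upright against its stop (start), 3.14 = upside down against the other stop. It grows as the hinge side goes down and the tab side rises and passes over the top away from the robot. Friction axle: about 0.2 N m turns it, it stays where it is left. At 0, pressing down on the tab side only presses on the stop.
- tab_end (a point): Middle of the outer edge of the orange turning tab, a plate 60 mm wide (y) and 6 mm thick standing out 28 mm from the tray's bottom opposite the hinge (pivot frame: x = -70, z = -22 mm). Its underside is level with the tray's bottom. A white catch housing stands on it, x = -48 to -58, up to z = -4 mm.
- lid (a joint): Opening of the lid, rad: 0 = shut, 1.65 to 1.87 at the start (leaning back past upright), 1.9 = its stop. Stiff hinge (0.06 N m): it stays at any angle. Near 0.1 its nose meets the spring catch; about 9 N straight down at the free edge pushes it past, and it snaps to 0 and holds even upside down. Left at 0.05 to 0.1 it is not caught and falls open.
- lid_edge (a point): Middle of the lid's free edge, at its outer (top) corner; with the lid shut at x = -42, z = +25 mm in the pivot frame. The lid is a clear box 84 x 84 x 40 mm with 4 mm walls and orange edges, open on the side that meets the tray. Axes as the pivot's when shut.
- lid_hinge_line (a point): Middle of the lid's hinge axis (pivot frame: x = +45, z = -15 mm; along y). Follow the free edge round this axis when swinging the lid over: a finger that rubs down the back of the leaning lid turns the whole holder instead.
Mind the look-alikes: they are no part of the job. What is shaped like the rock_2 but yellow is not meant.

How it is judged:
By the outcome, as a careful person would: the job done as asked, in the order asked, and still so for the second after the job is handed in, with the robot touching nothing.
It also fails if it takes over 61 s, if anything falls off the work surface, if the arm or the gripper's body presses on something with over 40 N, if the wrist force passes 120 N, or if a joint passes its speed limit or range.

## Working session

There is one attempt and no reset: what is moved stays moved. The work goes in short steps, Python scripts to look and compute and a shell command to move; the robot and the scene stay as the last step left them, time stands still between calls to the robot, and variables do not carry over. Pictures are saved under pics/ and viewed, about 8 in all and at most 12, crops included, and the job is handed in when it is done.

```bash
mkdir -p pics; cat > h.py <<'E'
import numpy as np, cv2
from workcell import env, eyes
def grab(n,save=None):
    f=eyes.grab_frame(n)
    if save: cv2.imwrite('pics/'+save,f['img'])
    return f
def proj(f,P):
    P=np.atleast_2d(P);E=np.array(f['extrinsics']);c=P@E[:3,:3].T+E[:3,3]
    c=c*[1,-1,-1];p=c@np.array(f['intrinsics']).T
    return p[:,:2]/p[:,2:]
def ray(f,uv):
    E=np.array(f['extrinsics']);d=np.linalg.inv(np.array(f['intrinsics']))@[uv[0],uv[1],1]
    d=d*[1,-1,-1];R=E[:3,:3];return -R.T@E[:3,3],R.T@d
def onz(f,uv,z):
    o,d=ray(f,uv);return o+d*(z-o[2])/d[2]
def tri(f,a,g,b):
    o,d=ray(f,a);p,e=ray(g,b);t=np.linalg.lstsq(np.c_[d,-e],p-o,rcond=None)[0]
    A=o+d*t[0];B=p+e*t[1];return (A+B)/2,np.linalg.norm(A-B)
E
python3 - <<'E'
from h import *
f=grab('top','t0.png');g=grab('side','s0.png')
print({k:(f[k] if k!='img' else 0) for k in f});print({k:(g[k] if k!='img' else 0) for k in g})
print(env.state())
E
```

```text
{'img': 0, 'intrinsics': array([[446.69135846,   0.        , 290.83230928],
       [  0.        , 446.69135846, 215.4805818 ],
       [  0.        ,   0.        ,   1.        ]]), 'extrinsics': array([[-0.00182938, -0.99995164, -0.00966269,  0.15053283],
       [ 0.99234215, -0.00300869,  0.12348285, -0.55720521],
       [-0.12350595, -0.0093628 ,  0.99229966, -1.04117475],
       [ 0.        ,  0.        ,  0.        ,  1.        ]])}
{'img': 0, 'intrinsics': array([[449.32644902,   0.        , 280.98252096],
       [  0.        , 449.32644902, 213.21328816],
       [  0.        ,   0.        ,   1.        ]]), 'extrinsics': array([[-0.8822778 , -0.47072601, -0.00170201,  0.54147277],
       [ 0.26133427, -0.49281753,  0.82996101, -0.15863462],
       [-0.39152302,  0.73181139,  0.55781881, -1.02798891],
       [ 0.        ,  0.        ,  0.        ,  1.        ]])}
{'time_s': 0.1, 'joint_positions': array([-1.34829496e+00,  2.63505993e-01, -4.88446952e-02,  1.25938917e+00,
       -1.29454370e-05,  1.41549737e+00]), 'qvel': array([-0.00140297,  0.00133405,  0.00116489,  0.00048586,  0.00103226,
       -0.00018386]), 'effort': array([ 3.99426455e-03, -6.38580537e+01,  3.85062218e+01,  1.00959613e-02,
       -6.94915366e-05,  1.72416833e-05]), 'tool_pos': array([ 0.19360342, -0.48776179,  0.23886772]), 'tool_rot': array([ 8.27307836e-01, -5.61748629e-01, -3.49029110e-04, -3.17466642e-04]), 'contact_force': array([-0.11264447, -0.46750911, -0.6374223 ]), 'torque': array([ 0.03791733,  0.02152014, -0.01209043]), 'finger_gap': 1.0001388448922615}
```

View pics/t0.png

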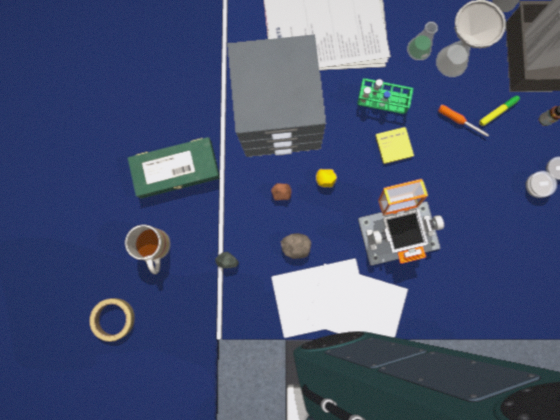

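View pics/s0.png

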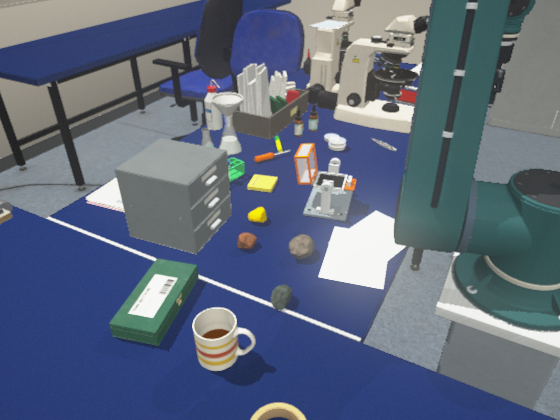

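```bash
python3 - <<'E'
from h import *
f=grab('top');g=grab('side')
def blob(im,lo,hi,roi,n):
    x0,y0,x1,y1=roi;h=cv2.cvtColor(im,cv2.COLOR_BGR2HSV)[y0:y1,x0:x1]
    m=cv2.inRange(h,lo,hi);k,l,s,c=cv2.connectedComponentsWithStats(m)
    i=1+np.argmax(s[1:,4]);pts=np.argwhere(l==i)[:,::-1].astype(np.float32)+[x0,y0]
    r=cv2.minAreaRect(pts.astype(np.float32));print(n,s[i,4],c[i]+[x0,y0],r);return c[i]+[x0,y0],r,pts
a,_,pa=blob(f['img'],(0,90,40),(12,255,200),(262,172,300,210),'rock top')
b,_,pb=blob(g['img'],(0,90,40),(12,255,200),(230,225,265,258),'rock side')
print('tri',tri(f,a,g,b),'onz',onz(f,a,.0185))
# rock outline top rays on z=.018
P=np.array([onz(f,p,.015)[:2] for p in pa]);print(cv2.minAreaRect(P.astype(np.float32)),P.min(0),P.max(0))
c,r,pc=blob(f['img'],(0,0,0),(180,255,50),(380,205,432,255),'floor')
C=np.array([onz(f,p,.069)[:2] for p in cv2.boxPoints(r)]);print('floor',C,C.mean(0))
c,r,pc=blob(f['img'],(5,150,120),(20,255,255),(390,244,432,268),'tab')
print('tab',onz(f,c,.07))
t=cv2.resize(f['img'][165:275,345:455],None,fx=5,fy=5,interpolation=cv2.INTER_CUBIC)
cv2.imwrite('pics/tz.png',t)
t=cv2.resize(g['img'][135:225,290:370],None,fx=6,fy=6,interpolation=cv2.INTER_CUBIC)
cv2.imwrite('pics/sz.png',t)
E
```

```text
rock top 248 [281.125      191.30241935] ((281.0, 191.5), (15.0, 18.0), 90.0)
rock side 222 [246.02252252 240.11261261] ((246.5, 240.0), (14.0, 17.0), 90.0)
tri (array([0.62059559, 0.1734499 , 0.01676704]), np.float64(0.001097846520242455)) onz [0.61978121 0.17315477 0.0185    ]
((0.6199579834938049, 0.17359775304794312), (0.04456290602684021, 0.03763040900230408), 89.80560302734375) [0.60115094 0.15131281] [0.63881534 0.19585789]
floor 725 [404.47310345 229.84827586] ((404.38238525390625, 230.52944946289062), (27.8915958404541, 27.649059295654297), 75.96376037597656)
floor [[ 0.54126934 -0.07614723]
 [ 0.55680029 -0.13892863]
 [ 0.49371444 -0.15225633]
 [ 0.47838161 -0.08993521]] [ 0.51754142 -0.11431685]
tab 179 [410.5698324  255.98324022] ((411.38238525390625, 254.52943420410156), (11.399173736572266, 26.19384765625), 75.96376037597656)
tab [ 0.45855715 -0.12632465  0.07      ]
```

View pics/tz.png

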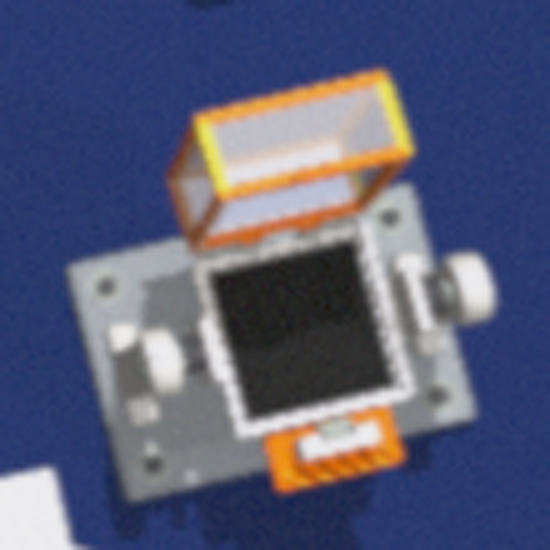

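```bash
cat >> h.py <<'E'
def go(target,ref='now',yaw=None):
    "tool-axis shift in cm from the measured pose to world target (TCP); and turn about tool z"
    from scipy.spatial.transform import Rotation as R
    s=env.state();r=R.from_quat(s['tool_rot']).as_matrix();psi=np.arctan2(r[1,0],r[0,0])
    print('t',round(s['time_s'],2),'tcp',s['tool_pos'].round(4),'psi',psi.round(3),'gap',round(s['finger_gap'],3),'F',np.round(s['contact_force'],1))
    d=r.T@(np.array(target)-s['tool_pos'])*100
    print('shift cm',d.round(2),'roll',None if yaw is None else round(-((yaw-psi+np.pi)%(2*np.pi)-np.pi),3))
E
python3 - <<'E'
from h import *
f=grab('top')
Z=lambda q,z:np.array([onz(f,(345+u/5-.4,165+v/5-.4),z)[:2] for u,v in q])
P=Z([(68,265),(410,185),(478,418),(128,500)],.010)
L=Z([(195,262),(370,226),(413,395),(240,435)],.075)
for n,q in(('plate',P),('lip',L)):
    print(n,q.round(4).tolist(),q.mean(0), 'yaw',[np.arctan2(*(a-b)[::-1]).round(3) for a,b in((q[0],q[3]),(q[1],q[2]))],
     [np.arctan2(-(a-b)[0],(a-b)[1]).round(3) for a,b in((q[0],q[1]),(q[3],q[2]))])
y=.22;c=P.mean(0)*.5+L.mean(0)*.5
# lid back edge midpoint: along the pivot x, unknown lid angle
for th in (1.65,1.7,1.75,1.8,1.85,1.9):
    C,S=np.cos(th),np.sin(th)
    X=.045-.087*C+.04*S;Zz=.075+.087*S+.04*C
    X2=.045-.087*C;Z2=.075+.087*S
    w=lambda X,Z,Y:[c[0]+np.cos(y)*X-np.sin(y)*Y,c[1]+np.sin(y)*X+np.cos(y)*Y,Z]
    q=proj(f,[w(X,Zz,.042),w(X,Zz,-.042),w(X2,Z2,.042),w(X2,Z2,-.042)])
    print(th,((q-[345,165])*5+2).round(0).tolist())
a=cv2.resize(f['img'][165:215,255:345],None,fx=6,fy=6,interpolation=cv2.INTER_CUBIC)
cv2.imwrite('pics/rz.png',a)
go([.62,.173,.2],yaw=.3)
E
```

```text
plate [[0.555, -0.0164], [0.5942, -0.1859], [0.4793, -0.2144], [0.4399, -0.0432]] [ 0.51708404 -0.11497296] yaw [np.float64(0.229), np.float64(0.243)] [np.float64(0.228), np.float64(0.226)]
lip [[0.5484, -0.0659], [0.565, -0.1473], [0.4866, -0.1641], [0.4685, -0.0843]] [ 0.51713612 -0.11540943] yaw [np.float64(0.226), np.float64(0.211)] [np.float64(0.201), np.float64(0.224)]
1.65 [[203.0, 125.0], [393.0, 82.0], [227.0, 214.0], [419.0, 171.0]]
1.7 [[199.0, 117.0], [389.0, 74.0], [225.0, 204.0], [416.0, 161.0]]
1.75 [[196.0, 109.0], [385.0, 67.0], [222.0, 195.0], [413.0, 151.0]]
1.8 [[192.0, 102.0], [381.0, 59.0], [219.0, 185.0], [410.0, 142.0]]
1.85 [[189.0, 95.0], [377.0, 53.0], [216.0, 176.0], [407.0, 133.0]]
1.9 [[185.0, 89.0], [372.0, 47.0], [213.0, 167.0], [403.0, 124.0]]
t 0.25 tcp [ 0.1936 -0.4879  0.2391] psi -1.193 gap 1.0 F [-0.2  0.1  0.1]
shift cm [-45.7  -64.01   3.93] roll -1.493
```

View pics/rz.png

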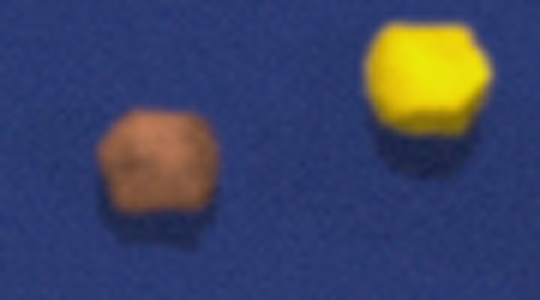

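```bash

python3 -m pendant '[[6.8,[0,0,0],-0.12],[6.8,[0,0,0],-0.12],[6.8,[0,0,0],-0.12],[6.8,[0,0,0],-0.12],[6.8,[0,0,0],-0.12]]' 40 >/dev/null
python3 -m pendant '[[6.8,[0,0,0],-0.12],[6.8,[0,0,0],-0.12],[6.8,[0,0,0],-0.12],[6.8,[0,0,0],-0.12],[6.8,[0,0,0],-0.12]]'
python3 -m pendant '[[6.8,[1.7,-2.64,0],0],[6.8,[1.7,-2.64,0],0],[6.8,[1.7,-2.64,0],0],[6.8,[1.7,-2.64,0],0],[6.8,[1.7,-2.64,0],0]]' >/dev/null
python3 -m pendant '[[6.8,[1.7,-2.64,0],0],[6.8,[1.7,-2.64,0],0],[6.8,[1.7,-2.64,0],0],[6.8,[1.7,-2.64,0],0],[6.8,[1.7,-2.64,0],0]]'
python3 -m pendant '[[6.8,[1.7,-2.64,0],0],[6.8,[1.7,-2.64,0],0],[6.8,[1.7,-2.64,0],0],[6.8,[1.7,-2.64,0],0],[6.8,[1.7,-2.64,0],0]]' >/dev/null
python3 -m pendant '[[6.8,[1.7,-2.64,0],0],[6.8,[1.7,-2.64,0],0],[6.8,[1.7,-2.64,0],0],[6.8,[1.7,-2.64,0],0],[6.8,[1.7,-2.64,0],0]]' >/dev/null
python3 -m pendant '[[6.8,[1.7,-2.64,0],0],[6.8,[1.7,-2.64,0],0],[6.8,[1.7,-2.64,0],0],[6.8,[1.7,-2.64,0],0],[6.8,[1.7,-2.64,0],0]]'
python3 -c "
from h import *
go([.62,.173,.08],yaw=0)
f=grab('top')
print(f['img'][185:198:6,275:290:7].tolist())"
```

```text
time_s: 1.08
tool_pos: [0.1936, -0.4879, 0.2392]
tool_rot: [1.0, 0.006, -0.0, -0.0]
contact_force: [-0.2, 1.0, 0.3]
finger_gap: 0.798
time_s: 1.92
tool_pos: [0.3623, -0.2214, 0.2394]
tool_rot: [1.0, 0.003, 0.0, 0.0]
contact_force: [1.3, -0.4, -0.0]
finger_gap: 0.795
time_s: 3.17
tool_pos: [0.6146, 0.1765, 0.2391]
tool_rot: [1.0, 0.004, -0.0, 0.0]
contact_force: [0.9, 0.2, -0.2]
finger_gap: 0.795
t 3.17 tcp [0.6146 0.1765 0.2391] psi 0.007 gap 0.795 F [ 0.9  0.2 -0.2]
shift cm [ 0.55  0.35 15.91] roll 0.007
[[[151, 150, 101], [154, 153, 105], [152, 152, 100]], [[149, 149, 101], [152, 152, 102], [152, 151, 101]], [[149, 146, 98], [151, 148, 98], [151, 150, 101]]]
```

```bash

python3 -m pendant '[[6.8,[0,0,3.6],0],[6.8,[0,0,3.6],0],[6.8,[0,0,3.6],0],[6.8,[0,0,3.6],0],[6.8,[0,0,2.0],0]]' >/dev/null
python3 -m pendant '[[6.8,[0,0,1.0],0],[6.8,[0,0,0],0],[6.8,[0,0,0],0],[6.8,[0,0,0],0],[6.8,[0,0,0],0]]' >/dev/null
python3 -c "
from h import *
go([.62,.173,.018],yaw=0)
f=grab('side','s1.png')
cv2.imwrite('pics/s1z.png',cv2.resize(f['img'][180:280,190:310],None,fx=5,fy=5))"
```

```text
t 4.05 tcp [0.615  0.1751 0.067 ] psi 0.007 gap 0.797 F [ 0.7  0.7 -0.5]
shift cm [0.48 0.22 4.9 ] roll 0.007
```

View pics/s1z.png

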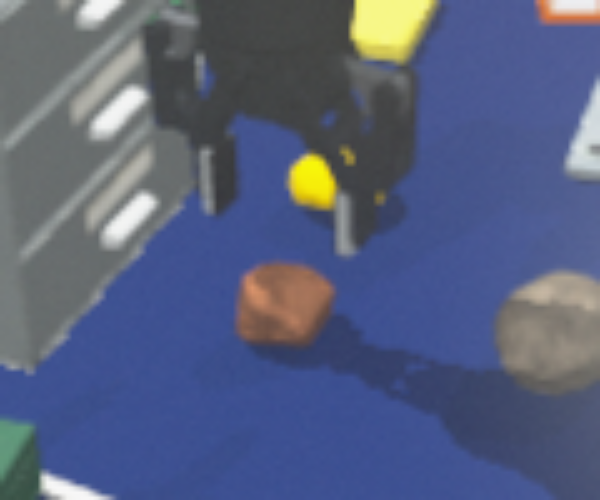

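```bash

python3 -m pendant '[[6.8,[0.4,0.2,2.0],0],[6.8,[0,0,2.0],0],[6.8,[0,0,0.9],0],[6.8,[0,0,0],0],[6.8,[0,0,0],0]]' 
python3 -m pendant '[[3.5,[0,0,0],0],[3.5,[0,0,0],0],[3.5,[0,0,0],0],[3.5,[0,0,0],0],[3.5,[0,0,0],0]]' 40
python3 -m pendant '[[3.5,[0,0,0],0],[3.5,[0,0,0],0],[3.5,[0,0,0],0],[3.5,[0,0,-1],0],[3.5,[0,0,-3],0]]'
python3 -m pendant '[[3.5,[0,0,-4],0],[3.5,[0,0,-4],0],[3.5,[0,0,-4],0],[3.5,[0,0,-2],0],[3.5,[0,0,0],0]]'
python3 -c "
from h import *
y=.222;go([.517-.003*np.cos(y),-.115-.003*np.sin(y),.2],yaw=y)
f=grab('side','s2.png')
cv2.imwrite('pics/s2z.png',cv2.resize(f['img'][100:260,150:330],None,fx=3,fy=3))"
```

```text
time_s: 4.52
tool_pos: [0.6181, 0.173, 0.0168]
tool_rot: [1.0, 0.004, -0.0, -0.0]
contact_force: [0.0, -0.0, 0.6]
finger_gap: 0.796
time_s: 4.93
tool_pos: [0.6187, 0.1731, 0.0177]
tool_rot: [1.0, 0.004, 0.001, -0.0]
contact_force: [-2.5, -1.2, 8.0]
finger_gap: 0.454
time_s: 5.35
tool_pos: [0.6161, 0.1727, 0.0543]
tool_rot: [1.0, 0.003, -0.003, 0.0]
contact_force: [-0.4, 0.5, -1.7]
finger_gap: 0.455
time_s: 5.77
tool_pos: [0.6197, 0.1733, 0.2025]
tool_rot: [1.0, 0.004, 0.004, -0.001]
contact_force: [0.7, -0.2, -0.6]
finger_gap: 0.458
t 5.77 tcp [0.6197 0.1733 0.2025] psi 0.007 gap 0.458 F [ 0.7 -0.2 -0.6]
shift cm [-10.77  28.82   0.13] roll -0.215
```

View pics/s2z.png

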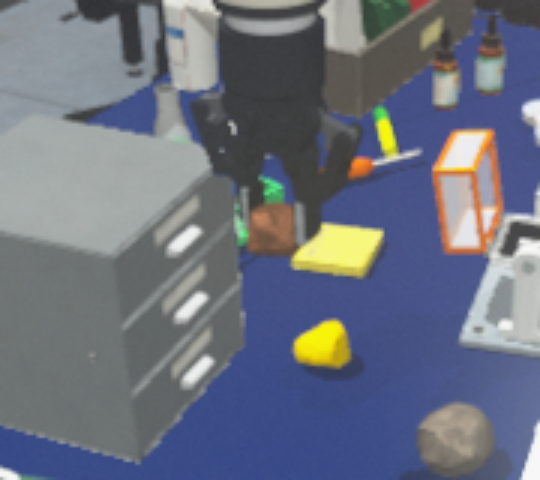

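```bash

python3 -m pendant '[[3.5,[-1.08,2.88,0],0],[3.5,[-1.08,2.88,0],0],[3.5,[-1.08,2.88,0],0],[3.5,[-1.08,2.88,0],0],[3.5,[-1.08,2.88,0],0]]' >/dev/null
python3 -m pendant '[[3.5,[-1.08,2.88,0],0],[3.5,[-1.08,2.88,0],0],[3.5,[-1.08,2.88,0],0],[3.5,[-1.08,2.88,0],0],[3.5,[-1.08,2.88,0],0]]' 
python3 -m pendant '[[3.5,[0,0,0],-0.119],[3.5,[0,0,0],-0.119],[3.5,[0,0,0],-0.119],[3.5,[0,0,0],-0.119],[3.5,[0,0,0],-0.119]]' >/dev/null
python3 -m pendant '[[3.5,[0,0,0],-0.119],[3.5,[0,0,0],-0.119],[3.5,[0,0,0],-0.119],[3.5,[0,0,0],-0.119],[3.5,[0,0,0],-0.119]]' >/dev/null
python3 -m pendant '[[3.5,[0,0,0],-0.119],[3.5,[0,0,0],-0.119],[3.5,[0,0,0],-0.119],[3.5,[0,0,0],-0.119],[3.5,[0,0,0],-0.119]]' 
python3 -c "
from h import *
y=.222;go([.517-.003*np.cos(y),-.115-.003*np.sin(y),.088],yaw=y+np.pi/2)"
```

```text
time_s: 6.65
tool_pos: [0.5107, -0.1167, 0.1955]
tool_rot: [1.0, 0.004, -0.001, -0.0]
contact_force: [1.0, -0.3, -1.4]
finger_gap: 0.463
time_s: 7.9
tool_pos: [0.5114, -0.1155, 0.1954]
tool_rot: [0.622, 0.783, -0.0, -0.001]
contact_force: [0.4, -0.0, -1.3]
finger_gap: 0.459
t 7.9 tcp [ 0.5114 -0.1155  0.1954] psi 1.798 gap 0.459 F [ 0.4 -0.  -1.3]
shift cm [-0.09  0.27 10.74] roll 0.005
```

```bash

python3 -m pendant '[[3.5,[-0.1,0.25,2.5],0],[3.5,[0,0,2.5],0],[3.5,[0,0,2.5],0],[3.5,[0,0,1.5],0],[3.5,[0,0,0.8],0]]' 
python3 -m pendant '[[3.5,[0,0,0.4],0],[3.5,[0,0,0.3],0],[3.5,[0,0,0],0],[3.5,[0,0,0],0],[3.5,[0,0,0],0]]' 
python3 -c "
from h import *
y=.222;go([.517-.003*np.cos(y),-.115-.003*np.sin(y),.087],yaw=y+np.pi/2)
f=grab('side','s3.png')
cv2.imwrite('pics/s3z.png',cv2.resize(f['img'][80:230,260:400],None,fx=4,fy=4))"
```

```text
time_s: 8.32
tool_pos: [0.513, -0.1155, 0.0956]
tool_rot: [0.625, 0.781, -0.001, -0.002]
contact_force: [0.0, 0.3, -0.2]
finger_gap: 0.458
time_s: 8.73
tool_pos: [0.5151, -0.1163, 0.092]
tool_rot: [0.625, 0.781, 0.0, 0.001]
contact_force: [0.5, 0.3, -0.9]
finger_gap: 0.458
t 8.73 tcp [ 0.5151 -0.1163  0.092 ] psi 1.792 gap 0.458 F [ 0.5  0.3 -0.9]
shift cm [ 0.09 -0.09  0.5 ] roll -0.001
```

View pics/s3z.png

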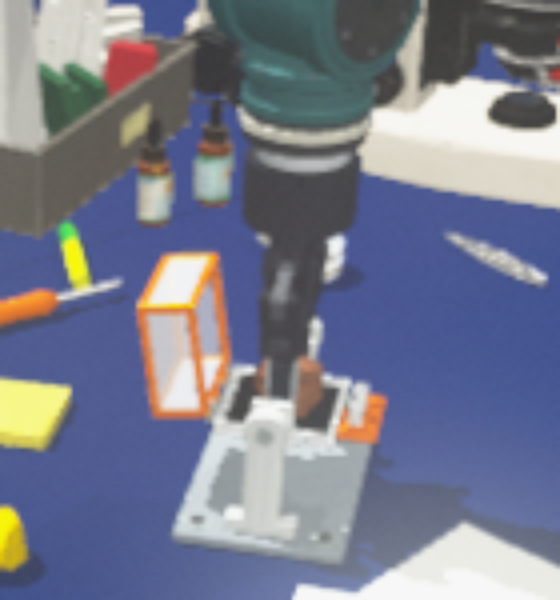

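```bash

python3 -m pendant '[[3.5,[0,0,0.3],0],[3.5,[0,0,0.1],0],[3.5,[0,0,0],0],[3.5,[0,0,0],0],[3.5,[0,0,0],0]]' 
python3 -m pendant '[[4.8,[0,0,0],0],[4.8,[0,0,0],0],[4.8,[0,0,0],0],[4.8,[0,0,0],0],[4.8,[0,0,0],0]]' 
python3 -m pendant '[[4.8,[0,0,-0.5],0],[4.8,[0,0,-1.5],0],[4.8,[0,0,-3],0],[4.8,[0,0,-4],0],[4.8,[0,0,-4],0]]'
```

```text
time_s: 9.2
tool_pos: [0.5147, -0.1162, 0.0873]
tool_rot: [0.625, 0.781, -0.0, -0.0]
contact_force: [-0.1, -0.5, -0.4]
finger_gap: 0.46
time_s: 9.62
tool_pos: [0.5148, -0.1162, 0.0874]
tool_rot: [0.625, 0.781, 0.0, 0.0]
contact_force: [-0.0, 0.3, -0.4]
finger_gap: 0.565
time_s: 10.03
tool_pos: [0.514, -0.1159, 0.219]
tool_rot: [0.625, 0.781, -0.0, -0.001]
contact_force: [1.5, -0.3, 0.0]
finger_gap: 0.559
```

```bash
cat > lid.py <<'E'
from h import *
H=.011;s_=.078;y=.222;c0=np.array([.517,-.115])
def wp(t):
    c,s=np.cos(t),np.sin(t);k=max(.087*-c,-s_*c)if c<0 else -s_*c
    return np.array([.045+k+.04*s+H, .075+s_*s+.04*c+.008])   # pivot X, world TCP Z
def world(X,Z,Y=0):return [c0[0]+X*np.cos(y)-Y*np.sin(y),c0[1]+X*np.sin(y)+Y*np.cos(y),Z]
if __name__=='__main__':
    go(world(.125,.217),yaw=y+np.pi/2); a=np.array([.125,wp(1.76)[1]]);print('descend to',a)
    for t in list(np.arange(1.76,.1,-.115))+[.12]:
        b=wp(t);print(round(t,2),b.round(4),'dy,dz cm',((b-a)*[100,-100]).round(2));a=b
E
python3 lid.py
```

```text
t 10.03 tcp [ 0.514  -0.1159  0.219 ] psi 1.792 gap 0.559 F [ 1.5 -0.3  0. ]
shift cm [ 0.03 12.82  0.18] roll -0.001
descend to [0.125      0.15208496]
1.76 [0.1116 0.1521] dy,dz cm [-1.34 -0.  ]
1.64 [0.1023 0.1578] dy,dz cm [-0.93 -0.57]
1.53 [0.0928 0.1626] dy,dz cm [-0.96 -0.47]
1.42 [0.0834 0.1663] dy,dz cm [-0.94 -0.37]
1.3 [0.0737 0.1689] dy,dz cm [-0.97 -0.26]
1.18 [0.0637 0.1703] dy,dz cm [-1.   -0.15]
1.07 [0.0536 0.1706] dy,dz cm [-1.01 -0.03]
0.96 [0.0436 0.1698] dy,dz cm [-1.    0.08]
0.84 [0.0337 0.1678] dy,dz cm [-0.99  0.2 ]
0.73 [0.0241 0.1647] dy,dz cm [-0.96  0.31]
0.61 [0.015  0.1605] dy,dz cm [-0.92  0.42]
0.5 [0.0064 0.1553] dy,dz cm [-0.86  0.52]
0.38 [-0.0016  0.1491] dy,dz cm [-0.8   0.62]
0.27 [-0.0088  0.142 ] dy,dz cm [-0.72  0.7 ]
0.15 [-0.0151  0.1342] dy,dz cm [-0.63  0.78]
0.12 [-0.0167  0.132 ] dy,dz cm [-0.15  0.22]
```

```bash
python3 - <<'E'
from h import *
f=grab('side');cv2.imwrite('pics/s4z.png',cv2.resize(f['img'][80:230,260:400],None,fx=4,fy=4))
E
```

```text
(no output)
```

View pics/s4z.png

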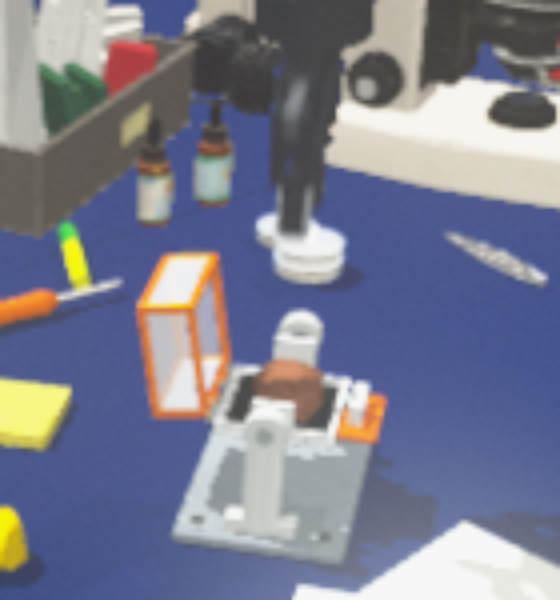

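```bash

python3 -m pendant '[[0,[0,3.2,0],0],[0,[0,3.2,0],0],[0,[0,3.2,0],0],[0,[0,3.2,0],0],[0,[0,0,0],0]]' 
python3 -m pendant '[[0,[0,0,0],0],[0,[0,0,2],0],[0,[0,0,2.4],0],[0,[0,0,2],0],[0,[0,0,0],0]]' 
python3 -m pendant '[[0,[0,0,0],0],[0,[0,0,0],0],[0,[0,0,0],0],[0,[0,0,0],0],[0,[0,0,0],0]]' 
python3 -c "
from lid import *
go(world(.1116,.1521),yaw=y+np.pi/2)
f=grab('side');cv2.imwrite('pics/s5z.png',cv2.resize(f['img'][80:230,260:400],None,fx=4,fy=4))"
```

```text
time_s: 10.5
tool_pos: [0.6435, -0.087, 0.2161]
tool_rot: [0.624, 0.781, 0.0, 0.0]
contact_force: [1.4, -1.1, -0.0]
finger_gap: -0.002
time_s: 10.92
tool_pos: [0.6371, -0.0879, 0.1503]
tool_rot: [0.625, 0.781, -0.001, -0.002]
contact_force: [-1.0, 0.9, -0.1]
finger_gap: 0.003
time_s: 11.33
tool_pos: [0.6399, -0.0882, 0.1542]
tool_rot: [0.625, 0.781, 0.0, 0.001]
contact_force: [0.3, 0.4, 0.0]
finger_gap: -0.001
t 11.33 tcp [ 0.6399 -0.0882  0.1542] psi 1.792 gap -0.001 F [0.3 0.4 0. ]
shift cm [ 0.09 -1.42  0.21] roll -0.001
```

View pics/s5z.png

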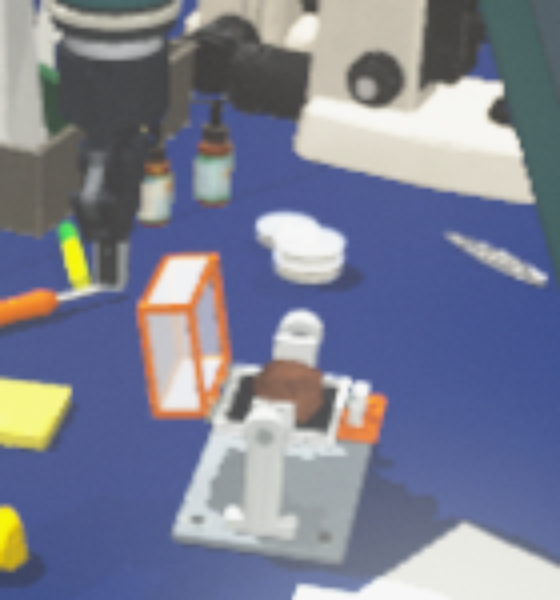

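```bash

python3 -m pendant '[[0,[0,-0.7,0.2],0],[0,[0,-0.7,0],0],[0,[0,-0.93,-0.57],0],[0,[0,-0.96,-0.47],0],[0,[0,-0.94,-0.37],0]]' 
python3 -m pendant '[[0,[0,-0.97,-0.26],0],[0,[0,-1.0,-0.15],0],[0,[0,-1.01,-0.03],0],[0,[0,-1.0,0.08],0],[0,[0,0,0],0]]' 
python3 -c "
from lid import *
go(world(*wp(.96)),yaw=y+np.pi/2)
f=grab('side');cv2.imwrite('pics/s6z.png',cv2.resize(f['img'][80:230,260:400],None,fx=4,fy=4))"
```

```text
time_s: 11.8
tool_pos: [0.5973, -0.0976, 0.1663]
tool_rot: [0.625, 0.781, 0.0, 0.0]
contact_force: [0.7, 0.5, 0.1]
finger_gap: 0.0
time_s: 12.22
tool_pos: [0.5576, -0.1064, 0.1691]
tool_rot: [0.625, 0.781, -0.0, -0.0]
contact_force: [0.5, -0.3, 0.5]
finger_gap: 0.004
t 12.22 tcp [ 0.5576 -0.1064  0.1691] psi 1.791 gap 0.004 F [ 0.5 -0.3  0.5]
shift cm [ 0.05  0.26 -0.07] roll -0.001
```

View pics/s6z.png

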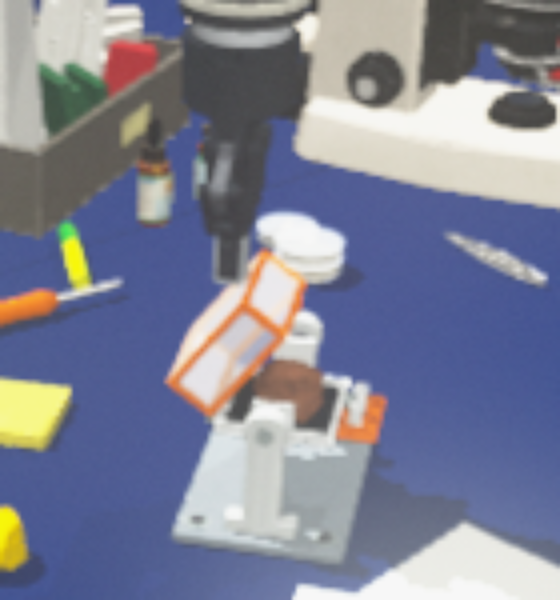

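```bash

python3 -m pendant '[[0,[0,-0.8,0.15],0],[0,[0,-0.96,0.31],0],[0,[0,-0.92,0.42],0],[0,[0,-0.86,0.52],0],[0,[0,-0.8,0.62],0]]' 
python3 -m pendant '[[0,[0,-0.72,0.7],0],[0,[0,-0.63,0.78],0],[0,[0,-0.15,0.22],0],[0,[0,0,0],0],[0,[0,0,0],0]]' 
python3 -c "
from lid import *
go(world(*wp(0)),yaw=y+np.pi/2)"
```

```text
time_s: 12.68
tool_pos: [0.5167, -0.1158, 0.1485]
tool_rot: [0.625, 0.781, -0.0, 0.0]
contact_force: [0.2, 0.2, 0.8]
finger_gap: 0.002
time_s: 13.1
tool_pos: [0.5028, -0.1189, 0.1319]
tool_rot: [0.625, 0.781, 0.0, 0.0]
contact_force: [-0.2, 0.4, 0.5]
finger_gap: -0.0
t 13.1 tcp [ 0.5028 -0.1189  0.1319] psi 1.792 gap -0.0 F [-0.2  0.4  0.5]
shift cm [ 0.07 -0.72  0.89] roll -0.001
```

```bash

python3 -m pendant '[[0,[0,-0.6,0.2],0],[0,[0,-0.6,0.2],0],[0,[0,0,0.2],0],[0,[0,0,0.2],0],[0,[0,0,0],0]]' 
python3 -m pendant '[[0,[0,0,0.1],0],[0,[0,0,0.1],0],[0,[0,0,0.1],0],[0,[0,0,0],0],[0,[0,0,0],0]]' 
python3 -m pendant '[[0,[0,0,0.1],0],[0,[0,0,0.1],0],[0,[0,0,0],0],[0,[0,0,0],0],[0,[0,0,0],0]]'
```

```text
time_s: 13.52
tool_pos: [0.4904, -0.1215, 0.1233]
tool_rot: [0.625, 0.781, -0.0, -0.0]
contact_force: [-0.5, 1.1, 0.1]
finger_gap: -0.003
time_s: 13.93
tool_pos: [0.4906, -0.1216, 0.1223]
tool_rot: [0.625, 0.781, -0.0, 0.001]
contact_force: [-11.6, 1.7, 31.1]
finger_gap: -0.004
time_s: 14.35
tool_pos: [0.4906, -0.1218, 0.1216]
tool_rot: [0.625, 0.781, -0.0, 0.001]
contact_force: [-19.6, 3.6, 55.4]
finger_gap: 0.005
```

```bash

python3 -m pendant '[[0,[0,0,-0.8],0],[0,[0,0,-2],0],[0,[0,0,-3],0],[0,[0,0,-2],0],[0,[0,0,0],0]]' 
python3 -c "
from lid import *
go(world(-.059,.068),yaw=y+np.pi/2)
f=grab('side');g=grab('top')
a=cv2.resize(f['img'][140:230,290:370],None,fx=5,fy=5,interpolation=cv2.INTER_CUBIC)
b=cv2.resize(g['img'][190:280,360:440],None,fx=5,fy=5,interpolation=cv2.INTER_CUBIC)
cv2.imwrite('pics/s7.png',np.hstack([a,b]))
# expected pixels in the side crop of lid edge corners when shut
print(((proj(f,[world(-.042,.115,.042),world(-.042,.115,-.042),world(.042,.115,.042)])-[290,140])*5).round())
print(((proj(g,[world(-.07,.068,.03),world(-.07,.068,-.03),world(-.042,.115,.042),world(-.042,.115,-.042)])-[360,190])*5).round())"
```

```text
time_s: 14.77
tool_pos: [0.4923, -0.1221, 0.2003]
tool_rot: [0.625, 0.781, 0.001, 0.002]
contact_force: [0.3, -0.2, -1.1]
finger_gap: 0.002
t 14.77 tcp [ 0.4923 -0.1221  0.2003] psi 1.792 gap 0.002 F [ 0.3 -0.2 -1.1]
shift cm [ 0.18 -3.39 13.22] roll -0.001
[[269. 180.]
 [291. 110.]
 [116. 161.]]
[[198. 366.]
 [325. 337.]
 [180. 308.]
 [365. 266.]]
```

View pics/s7.png

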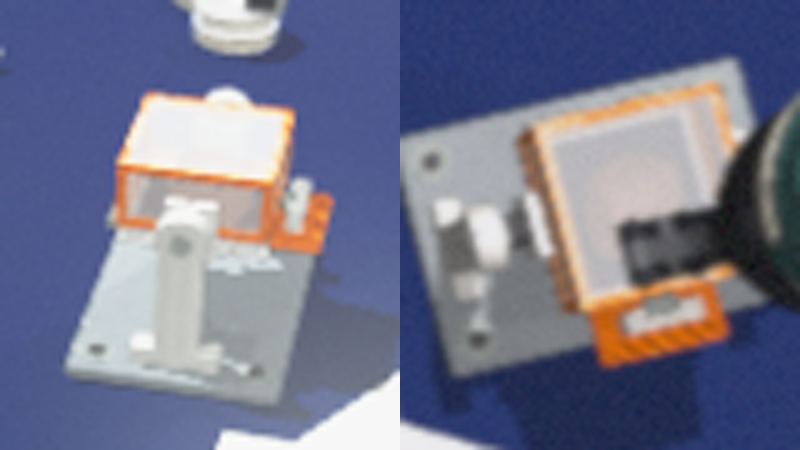

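```bash

python3 -m pendant '[[8.4,[0,-1.7,0],0],[8.4,[0,-1.7,0],0],[8.4,[0,0,0],0],[8.4,[0,0,2],0],[8.4,[0,0,2],0]]' 
python3 -m pendant '[[8.4,[0,0,2],0],[8.4,[0,0,2],0],[8.4,[0,0,2],0],[8.4,[0,0,1.5],0],[8.4,[0,0,0],0]]' 
python3 -m pendant '[[8.4,[0,0,0.7],0],[8.4,[0,0,0.6],0],[8.4,[0,0,0.3],0],[8.4,[0,0,0],0],[8.4,[0,0,0],0]]' 
python3 -c "
from lid import *
go(world(-.059,.068,-.002),yaw=y+np.pi/2)"
```

```text
time_s: 15.28
tool_pos: [0.458, -0.1291, 0.1561]
tool_rot: [0.625, 0.781, 0.0, 0.001]
contact_force: [-1.1, -0.5, -0.5]
finger_gap: 0.704
time_s: 15.7
tool_pos: [0.4561, -0.1281, 0.0786]
tool_rot: [0.625, 0.781, -0.001, -0.003]
contact_force: [0.4, -0.0, 1.0]
finger_gap: 0.979
time_s: 16.12
tool_pos: [0.4578, -0.1291, 0.066]
tool_rot: [0.625, 0.781, 0.0, 0.0]
contact_force: [-0.5, -0.4, -0.2]
finger_gap: 0.981
t 16.12 tcp [ 0.4578 -0.1291  0.066 ] psi 1.792 gap 0.981 F [-0.5 -0.4 -0.2]
shift cm [-0.13  0.19 -0.2 ] roll -0.001
```

```bash

python3 -m pendant '[[5.4,[0,0,0],0],[5.4,[0,0,0],0],[5.4,[0,0,0],0],[5.4,[0,0,0],0],[5.4,[0,0,0],0]]' 50
python3 -c "
import numpy as np
p=np.array([-.060,-.022])
R=lambda a:np.array([[np.cos(a),np.sin(a)],[-np.sin(a),np.cos(a)]])
for k in range(25):
    d=(R(np.radians(7.5*(k+1)))-R(np.radians(7.5*k)))@p*100;print(7.5*(k+1),d[0].round(2),(-d[1]).round(2),end=' | ')"
```

```text
time_s: 16.53
tool_pos: [0.4578, -0.1288, 0.0666]
tool_rot: [0.625, 0.781, 0.0, 0.0]
contact_force: [-3.2, 5.1, 13.0]
finger_gap: 0.682
7.5 -0.24 -0.8 | 15.0 -0.13 -0.83 | 22.5 -0.02 -0.84 | 30.0 0.09 -0.83 | 37.5 0.2 -0.81 | 45.0 0.3 -0.78 | 52.5 0.4 -0.73 | 60.0 0.49 -0.68 | 67.5 0.58 -0.61 | 75.0 0.65 -0.52 | 82.5 0.71 -0.44 | 90.0 0.76 -0.34 | 97.5 0.8 -0.24 | 105.0 0.83 -0.13 | 112.5 0.84 -0.02 | 120.0 0.83 0.09 | 127.5 0.81 0.2 | 135.0 0.78 0.3 | 142.5 0.73 0.4 | 150.0 0.68 0.49 | 157.5 0.61 0.58 | 165.0 0.52 0.65 | 172.5 0.44 0.71 | 180.0 0.34 0.76 | 187.5 0.24 0.8 |
```

```bash

python3 -m pendant '[[5.4,[0,-0.24,-0.8],0],[5.4,[0,-0.13,-0.83],0],[5.4,[0,-0.02,-0.84],0],[5.4,[0,0.09,-0.83],0],[5.4,[0,0.2,-0.81],0]]'
python3 -m pendant '[[5.4,[0,0.3,-0.78],0],[5.4,[0,0.4,-0.73],0],[5.4,[0,0,0],0],[5.4,[0,0,0],0],[5.4,[0,0,0],0]]'
python3 -c "
from lid import *
from scipy.spatial.transform import Rotation as R
s=env.state();print(s['tool_pos']-world(0,.090))
f=grab('side');cv2.imwrite('pics/s8.png',cv2.resize(f['img'][110:230,280:380],None,fx=5,fy=5,interpolation=cv2.INTER_CUBIC))
h=cv2.cvtColor(f['img'],cv2.COLOR_BGR2HSV);m=cv2.inRange(h,(3,140,110),(22,255,255))[110:230,280:380]
for r in m[::3,::2]: print(''.join('#' if v else '.' for v in r))"
```

```text
time_s: 16.95
tool_pos: [0.4571, -0.129, 0.1073]
tool_rot: [0.625, 0.781, 0.001, 0.0]
contact_force: [8.1, 1.4, -11.9]
finger_gap: 0.675
time_s: 17.37
tool_pos: [0.4632, -0.1276, 0.1218]
tool_rot: [0.625, 0.781, -0.0, -0.0]
contact_force: [0.3, 3.6, -2.6]
finger_gap: 0.672
[-0.05378441 -0.01255303  0.03177939]
..................................................
..................................................
..................................................
..................................................
.........#........................................
..................................................
..................................................
..................................................
..................................................
..................................................
..................................................
..................................................
..................................................
..................................................
..................................................
.......................
[... 551 characters left out ...]
.....#...............................
..................................................
..................................................
..................................................
..................................................
..................................................
..................................................
..................................................
..................................................
..................................................
..................................................
..................................................
..................................................
..................................................
```

```bash

python3 -m pendant '[[5.4,[0,0.49,-0.68],0],[5.4,[0,0.58,-0.61],0],[5.4,[0,0.65,-0.52],0],[5.4,[0,0.71,-0.44],0],[5.4,[0,0.76,-0.34],0]]'
python3 -m pendant '[[5.4,[0,0.8,-0.24],0],[5.4,[0,0.83,-0.13],0],[5.4,[0,0.84,-0.02],0],[5.4,[0,0.83,0.09],0],[5.4,[0,0,0],0]]'
python3 -c "
from lid import *
s=env.state();d=s['tool_pos']-world(0,.090);print(d[0]*np.cos(y)+d[1]*np.sin(y),d[2])
f=grab('side');g=grab('top')
def pr(n,p):print(n,proj(f,[p]).round(0).tolist(),proj(g,[p]).round(0).tolist())
# where the tab tip ends would be at 120 deg
a=np.radians(120);x,z=-.07,-.022
pr('tab',world(x*np.cos(a)+z*np.sin(a),.09-x*np.sin(a)+z*np.cos(a)))
for im,(u0,v0) in((f['img'],(290,120)),(g['img'],(370,180))):
    m=cv2.inRange(cv2.cvtColor(im,cv2.COLOR_BGR2HSV),(3,140,110),(22,255,255))[v0:v0+90,u0:u0+80]
    for r in m[::3,::2]: print(''.join('#' if v else '.' for v in r))"
```

```text
time_s: 17.83
tool_pos: [0.4945, -0.1203, 0.1485]
tool_rot: [0.625, 0.781, -0.0, -0.001]
contact_force: [-8.3, 1.9, 0.5]
finger_gap: 0.655
time_s: 18.25
tool_pos: [0.5286, -0.1133, 0.1509]
tool_rot: [0.625, 0.781, 0.0, 0.001]
contact_force: [0.0, 0.7, -0.1]
finger_gap: 0.636
0.011735723798239988 0.06093366978689663
tab [[326.0, 151.0]] [[413.0, 219.0]]
........................................
........................................
........................................
........................................
........................................
........................................
........................................
........................................
........................................
........................................
..........................#.............
..........................#.............
.........................##.............
.........................#..............
.................#.......#..............
................#.......................
................#####.#.................
......................#.................
.......
[... 1014 characters left out ...]
...
........................................
........................................
........#...............................
........................................
............#...........................
............#................##.........
............#####.......######..........
..................#####.................
........................................
........................................
........................................
........................................
........................................
........................................
........................................
........................................
........................................
```

```bash

python3 -c "
from lid import *
f=grab('side');g=grab('top')
a=cv2.resize(f['img'][110:220,285:365],None,fx=5,fy=5,interpolation=cv2.INTER_CUBIC)
b=cv2.resize(g['img'][170:280,365:445],None,fx=5,fy=5,interpolation=cv2.INTER_CUBIC)
cv2.imwrite('pics/s9.png',np.hstack([a,b]))"
```

```text
(no output)
```

View pics/s9.png

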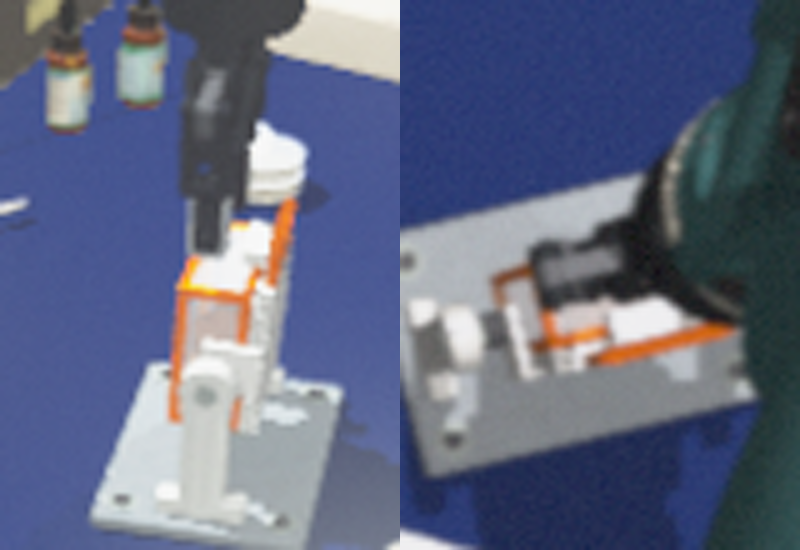

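```bash
cat > turn.py <<'E'
from lid import *
def rot(x,z,a):
    a=np.radians(a);return x*np.cos(a)+z*np.sin(a),.09-x*np.sin(a)+z*np.cos(a)
E
python3 - <<'E'
from turn import *
f=grab('side');g=grab('top')
for a in range(70,116,5):
    for q in [proj(f,[world(*rot(-.07,-.022,a),-.03),world(*rot(-.07,-.022,a),.03)]),proj(g,[world(*rot(-.07,-.022,a),.03)])]:print(a,q.round(1).tolist(),end=' ')
    print()
go(world(-.07,.2),yaw=y+np.pi/2)
E
```

```text
70 [[349.6, 153.4], [346.4, 163.1]] 70 [[405.4, 250.9]] 
75 [[347.8, 152.0], [344.5, 161.7]] 75 [[405.2, 248.4]] 
80 [[345.9, 150.7], [342.5, 160.3]] 80 [[404.9, 245.7]] 
85 [[343.9, 149.6], [340.4, 159.2]] 85 [[404.5, 243.0]] 
90 [[341.8, 148.6], [338.2, 158.2]] 90 [[404.0, 240.1]] 
95 [[339.6, 147.8], [336.0, 157.3]] 95 [[403.5, 237.2]] 
100 [[337.4, 147.2], [333.7, 156.7]] 100 [[402.8, 234.3]] 
105 [[335.1, 146.8], [331.3, 156.2]] 105 [[402.1, 231.3]] 
110 [[332.8, 146.5], [328.9, 155.9]] 110 [[401.4, 228.4]] 
115 [[330.5, 146.4], [326.6, 155.8]] 115 [[400.5, 225.4]] 
t 18.55 tcp [ 0.5265 -0.1135  0.1509] psi 1.792 gap 0.632 F [ 0.1  0.2 -0.5]
shift cm [ 0.05 -7.96 -4.91] roll -0.001
```

```bash

python3 -m pendant '[[5.4,[0,0,-1],0],[5.4,[0,0,-2],0],[5.4,[0,0,-2],0],[0,[0,0,0],0],[0,[0,0,0],0]]'
python3 -m pendant '[[0,[0,-2.5,0],0],[0,[0,-2.5,0],0],[0,[0,-1.0,0],0],[0,[0,0,0],0],[0,[0,0,0],0]]'
python3 - <<'E'
from turn import *
go(world(-.054,.1556,-.002),yaw=y+np.pi/2)
a=np.array([-.054,.1556])
for t in list(np.arange(85,180,7))+[180,183]:
    X,Z=rot(-.060,-.025,t);b=np.array([X-.011,Z+.008]);print(t,b.round(4),'dy,dz',((b-a)*[100,-100]).round(2));a=b
E
```

```text
time_s: 18.97
tool_pos: [0.5271, -0.1137, 0.2017]
tool_rot: [0.625, 0.781, 0.0, 0.001]
contact_force: [-0.0, 0.7, -0.5]
finger_gap: 0.361
time_s: 19.38
tool_pos: [0.4683, -0.1267, 0.2007]
tool_rot: [0.625, 0.781, 0.0, 0.0]
contact_force: [0.1, 0.7, 0.6]
finger_gap: -0.001
t 19.38 tcp [ 0.4683 -0.1267  0.2007] psi 1.791 gap -0.001 F [0.1 0.7 0.6]
shift cm [-0.13 -0.39  4.51] roll -0.002
85 [-0.0411  0.1556] dy,dz [1.29 0.  ]
92 [-0.0339  0.1588] dy,dz [ 0.72 -0.32]
99 [-0.0263  0.1612] dy,dz [ 0.76 -0.23]
106 [-0.0185  0.1626] dy,dz [ 0.78 -0.14]
113 [-0.0106  0.163 ] dy,dz [ 0.79 -0.04]
120 [-0.0027  0.1625] dy,dz [0.79 0.05]
127 [0.0051 0.161 ] dy,dz [0.78 0.15]
134 [0.0127 0.1585] dy,dz [0.76 0.24]
141 [0.0199 0.1552] dy,dz [0.72 0.33]
148 [0.0266 0.151 ] dy,dz [0.67 0.42]
155 [0.0328 0.146 ] dy,dz [0.62 0.5 ]
162 [0.0383 0.1403] dy,dz [0.55 0.57]
169 [0.0431 0.134 ] dy,dz [0.48 0.63]
176 [0.0471 0.1271] dy,dz [0.4  0.69]
180 [0.049 0.123] dy,dz [0.19 0.41]
183 [0.0502 0.1198] dy,dz [0.12 0.32]
```

```bash

python3 -m pendant '[[0,[-0.1,-0.4,0],0],[0,[0,0,1.5],0],[0,[0,0,1.5],0],[0,[0,0,1.4],0],[0,[0,0,0],0]]'
python3 -m pendant '[[0,[0,0.65,0],0],[0,[0,0.65,0],0],[0,[0,0.72,-0.32],0],[0,[0,0.76,-0.23],0],[0,[0,0.78,-0.14],0]]'
python3 -m pendant '[[0,[0,0.79,-0.04],0],[0,[0,0.79,0.05],0],[0,[0,0.78,0.15],0],[0,[0,0.76,0.24],0],[0,[0,0,0],0]]'
python3 - <<'E'
from turn import *
X,Z=rot(-.06,-.025,134);go(world(X-.011,Z+.008))
f=grab('side');g=grab('top')
for a in (85,120,134,145):
    q=np.vstack([proj(f,[world(*rot(-.07,-.022,a),-.03),world(*rot(-.07,-.022,a),.03)])]);print(a,q.round(1).tolist())
m=cv2.inRange(cv2.cvtColor(f['img'],cv2.COLOR_BGR2HSV),(3,140,110),(22,255,255))[130:210,290:370]
for r in m[::2]: print(''.join('#' if v else '.' for v in r))
E
```

```text
time_s: 19.8
tool_pos: [0.4641, -0.128, 0.1546]
tool_rot: [0.625, 0.781, -0.0, -0.002]
contact_force: [-0.4, -1.0, -0.6]
finger_gap: 0.0
time_s: 20.22
tool_pos: [0.5002, -0.1205, 0.1644]
tool_rot: [0.625, 0.781, -0.0, 0.0]
contact_force: [-3.7, -1.2, -1.6]
finger_gap: 0.003
time_s: 20.63
tool_pos: [0.5313, -0.1135, 0.1593]
tool_rot: [0.625, 0.781, 0.0, 0.0]
contact_force: [-0.2, 0.0, -0.5]
finger_gap: -0.0
t 20.63 tcp [ 0.5313 -0.1135  0.1593] psi 1.793 gap -0.0 F [-0.2  0.  -0.5]
shift cm [ 0.17 -0.15  0.08] roll None
85 [[343.9, 149.6], [340.4, 159.2]]
120 [[328.3, 146.5], [324.2, 155.9]]
134 [[322.2, 147.8], [317.9, 157.2]]
145 [[317.9, 149.7], [313.5, 159.1]]
................................................................................
................................................................................
................................................................................
................................................................................
................................................................................
.......................
[... 2111 characters left out ...]
...................##...............................
............................................##..................................
..........................................#.....................................
................................................................................
................................................................................
................................................................................
................................................................................
................................................................................
................................................................................
```

```bash

python3 -m pendant '[[0,[0,0.72,0.33],0],[0,[0,0.67,0.42],0],[0,[0,0.62,0.5],0],[0,[0,0.55,0.57],0],[0,[0,0.48,0.63],0]]'
python3 -m pendant '[[0,[0,0.4,0.69],0],[0,[0,0.19,0.3],0],[0,[0,0.1,0.2],0],[0,[0,0,0.1],0],[0,[0,0,0],0]]'
python3 - <<'E'
from turn import *
X,Z=rot(-.06,-.025,180);go(world(X-.011,Z+.008))
E
```

```text
time_s: 21.15
tool_pos: [0.5608, -0.1069, 0.1351]
tool_rot: [0.625, 0.781, 0.001, 0.001]
contact_force: [1.4, 3.1, 4.8]
finger_gap: -0.002
time_s: 21.57
tool_pos: [0.567, -0.1056, 0.123]
tool_rot: [0.625, 0.781, 0.001, 0.001]
contact_force: [5.2, 3.2, 5.3]
finger_gap: 0.002
t 21.57 tcp [ 0.567  -0.1056  0.123 ] psi 1.792 gap 0.002 F [5.2 3.2 5.3]
shift cm [ 0.18 -0.19 -0.  ] roll None
```

```bash

python3 -m pendant '[[0,[0,0.3,0.1],0],[0,[0,0.2,0.1],0],[0,[0,0,0],0],[0,[0,0,0],0],[0,[0,0,0],0]]'
python3 -m pendant '[[0,[0,0,0.1],0],[0,[0,0,0.1],0],[0,[0,0,0],0],[0,[0,0,0],0],[0,[0,0,0],0]]'
```

```text
time_s: 21.98
tool_pos: [0.5676, -0.1054, 0.1225]
tool_rot: [0.625, 0.78, -0.003, -0.001]
contact_force: [-32.6, -3.9, 48.7]
finger_gap: -0.002
time_s: 22.4
tool_pos: [0.5677, -0.1055, 0.1223]
tool_rot: [0.625, 0.78, -0.003, 0.0]
contact_force: [-39.9, -2.7, 73.3]
finger_gap: -0.003
```

```bash

python3 -m pendant '[[0,[0,0,-0.3],0],[0,[0,0,-1],0],[0,[0,0,-3],0],[0,[0,0,-4],0],[0,[0,0,-4],0]]'
python3 -m pendant '[[0,[0,-3.5,0],0],[0,[0,-3.5,0],0],[0,[0,-3.5,0],0],[0,[0,-3.5,0],0],[0,[0,-3.5,0],0]]'
python3 - <<'E'
from turn import *
print(env.state()['tool_pos'],env.state()['contact_force'])
f=grab('side','end_s.png');g=grab('top','end_t.png')
for a in (168,172,176,180):
    q=np.vstack([proj(f,[world(*rot(-.07,-.022,a),-.03),world(*rot(-.07,-.022,a),.03),world(*rot(.042,-.025,a),.042),world(*rot(-.042,.025,a),.042),world(*rot(.042,.025,a),.042)])-[270,130]]);print(a,q.round(1).tolist())
hs=cv2.cvtColor(f['img'],cv2.COLOR_BGR2HSV)[130:210,270:370]
m=cv2.inRange(hs,(3,130,100),(22,255,255));w=cv2.inRange(hs,(0,0,170),(180,45,255));r=cv2.inRange(hs,(0,70,20),(14,255,120))
for i in range(10,80,2): print(i,''.join('#' if m[i,j] else 'w' if w[i,j] else 'r' if r[i,j] else '.' for j in range(100)))
f0=cv2.imread('pics/s0.png')
for n,(u,v,R) in dict(rock1=(302,247,14),rock3=(281,296,12),mug=(222,338,40)).items():
    d=cv2.absdiff(f0,f['img'])[v-R:v+R,u-R:u+R];print(n,'diff',d.mean().round(1),np.percentile(d,99))
E
```

```text
time_s: 22.82
tool_pos: [0.5702, -0.1044, 0.2425]
tool_rot: [0.625, 0.781, -0.0, -0.001]
contact_force: [1.0, -1.2, -0.4]
finger_gap: -0.0
time_s: 23.23
tool_pos: [0.3986, -0.1429, 0.2413]
tool_rot: [0.625, 0.781, -0.0, -0.0]
contact_force: [-0.1, -0.7, 0.4]
finger_gap: -0.002
[ 0.39857455 -0.14292344  0.24131744] [-0.08956434 -0.66723494  0.44189783]
168 [[41.0, 26.0], [36.4, 35.5], [75.1, 49.3], [41.0, 54.8], [69.9, 64.2]]
172 [[40.1, 27.3], [35.5, 36.9], [74.7, 48.2], [41.4, 55.9], [70.8, 63.5]]
176 [[39.4, 28.7], [34.7, 38.3], [74.3, 47.1], [41.9, 56.9], [71.6, 62.8]]
180 [[38.7, 30.2], [34.0, 39.8], [73.7, 46.1], [42.4, 57.9], [72.4, 62.0]]
10 ..........................................................wwwwwwwwwwwwwwwwww........................
12 ..........................................................wwwwwwwwwwwwwwwwww........................
14 ...........................................................wwwwwwwwwwwwwwwww........................
16 ...........................................................wwwwwwwwwwwwwwww.........................
18 ...........................
[... 2562 characters left out ...]
.......
68 .......................................wwwwwwwwwwwwwwwwwwwwww.......................................
70 ......................................wwwwwwwwwwwwwwwwwwwwwww.......................................
72 .....................................wwwwwwwwwwwwwwwwwwwwwww........................................
74 ....................................wwwwwwwwwwwwwwwwwwwwwwww........................................
76 ....................................wwwwwwwwwwwwwwwwwwwwwwww........................................
78 ...................................wwwwwwwwwwwwwwwwwwwwwwwww...w....................................
rock1 diff 1.7 6.0
rock3 diff 1.6 6.730000000000018
mug diff 2.0 9.0
```

```bash
python3 - <<'E'
from h import *
a=cv2.cvtColor(cv2.imread('pics/end_s.png'),cv2.COLOR_BGR2LAB)[...,1].astype(int)-128
print(a[174:192:2,314:346:2])
for n in('end_s','end_t'):
    h=cv2.cvtColor(cv2.imread(f'pics/{n}.png'),cv2.COLOR_BGR2HSV);m=cv2.inRange(h,(0,90,40),(12,255,200))
    k,l,s,c=cv2.connectedComponentsWithStats(m);print(n,[(s[i,4],c[i].round().tolist()) for i in range(1,k) if s[i,4]>40])
E
```

```text
[[ 0 -2 -1  0 -1  0 -1  0 -1 -1  0  0 -1 -1 -1  0]
 [21 20 12  7  5 -1 -1 -1 -1  0  0 -1 -2 -1 -1 -2]
 [28  7 11 15 15 -1 -1 -2 -1 -1 10  9  9  6  3  1]
 [28  4  1  0  0 -1 -1 -1 -2 -1  9 17 22 23 28 18]
 [26  3  0  0 -1 -1  0 -1 -1 -1  4  3  4  1 12 17]
 [24  1  0  0 -1 -2 -1 -1 -1 -1  2  2  0  0 14 21]
 [26  6  4  1 -1 -1 -1 -1 -1 -1  0  0  0  0 20 16]
 [16 21 21 10 -2 -2 -3 -2 -2  4  4  1  1  0 22 11]
 [-3 -3 -3 -2 -2 -2 -3 -3 -2 10 20 25 28 27 28  4]]
end_s [(np.int32(383), [416.0, 98.0]), (np.int32(42), [264.0, 159.0]), (np.int32(101), [217.0, 333.0]), (np.int32(150), [217.0, 353.0])]
end_t [(np.int32(89), [450.0, 116.0]), (np.int32(274), [147.0, 242.0])]
```

```bash
python3 -c "
from workcell import env
print(env.job_done(), env.state()['time_s'])"
```

```text
the job is handed in; nothing more can be done
the job is handed in; nothing more can be done
```

The job is handed in at about 23 s on the robot's clock. The rock went into the tray, the lid was snapped shut, and the holder was turned half a turn to its stop and let go.

**What went differently:** my first way of turning, gripping the tab across its width, slipped off at about 85°. I lifted clear and finished by pushing the tab round with closed fingers.

**Last checks:**
- **Stop reached:** the tab corners in the side picture match a turn of 178 to 180°. Pressing harder raised the force to about 73 N vertically (83 N in all) at the fingertips, with almost no further movement.
- **Lid shut:** after pressing, its corners matched the shut position to within about 1 mm. The lid's lower edge still did after the turn.
- **Rock inside:** this is the least certain check. Through the lid I could pick up only a faint reddish trace, partly hidden by the post, but no reddish-brown rock shows up anywhere else in either picture.
- **Other things:** the two other rocks and the mug show no change from the first side picture, and the gripper was well clear of everything.

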